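# Crack the stuck lid of the bench kiln and hold it ajar

## Robot

A 6-joint arm with a two-finger parallel gripper is mounted at the origin on the work surface. World frame = base frame: x ahead of the robot, y to its left, z up, the work surface at z = 0. Lengths are in m, angles in rad, forces in N, time in s.
With the tool pointing down it reaches from about 0.275 to 0.75 m from the base axis. Payload 10.2 kg.
Tool frame: the origin (TCP) lies at the very end of the fingers, on their centre line; the grasp point (between the pads) lies 19 mm behind it; z points along the fingers, y is the direction in which the jaws open and shut (so a half turn about z gives the same grasp; the last joint's range is limited). The gripper opens to 88 mm and grips with 3 to 60 N. Pads are 18 mm wide; open, the fingers measure 123 mm over their backs; the gripper's body (75 mm by 187 mm) begins 45 mm behind the grasp point.
Start: joints at [1.002, 0.313, 1.498, -0, 1.331, -0.223], TCP at [0.178, 0.494, 0.239] pointing down, gripper open.
Joint ranges: [-2.94, 2.94], [-0.97, 2.17], [0.19, 2.56], [-1.23, 4.37], [0.02, 3.11], [-2.88, 2.88]. Speed limits (rad/s): [2.39, 2.39, 3.01, 3.14, 3.14, 3.14].

## Interface

Orientations are given as a unit quaternion [w, x, y, z].
In Python, from cell import r gives the robot as it stands. The module is installed in compiled form; this text tells all that it offers.
- The arm moves only by the tool apply_moves, never from a script. Its argument "commands" is one flat list of numbers, 5 for each row, row after row: the shift along the tool's x, y, z in units of 25 mm (1.0 is 25 mm), then the turn about the tool's z in units of 10 degrees (1.0 is 10 degrees), then the finger opening in mm, from 0 to 88.1. A call has 1 to 5 rows; each row is the pose to reach, as a shift and turn from the pose commanded when the call began, along the tool's axes at that moment; what a row does not reach only later rows make up. A row lasts 1/8 s, in which the tool goes at most 62.5 mm and 10.7 degrees, less where a joint would pass 70% of its speed; a pose out of reach is approached as far as the arm can. A call with a gripper value outside its range is refused whole. The fingers move at their own pace and stop on an object; the grip force is fixed at half the most. Time passes only in rows, so rows that repeat a pose let the fingers close. It gives the time, the measured TCP pose, the force and the opening at its end, in the units of the state.
- r.get_obs(): the state, without advancing time (a new reading comes with each control period).
- r.get_image(name): name is "side" or "top"; returns a dict with "image" (400x640x3 uint8, red, green, blue), "mtx" (3x3 intrinsics, pixels), "xyz" and "rotation" of the camera in the world. Camera axes: x right, y down, z forward; pixel columns grow to the right and rows downward; lengths in m; the calibration is good to about 2 mm. A picture is of the moment at which its call begins. There is no depth.
- r.finish_job(): hands the job in, once; it reports no verdict.
The state is a dict: "t": time; "qpos": joint angles; "qvel": joint speeds; "tau": joint torques, N m; "eef_pos": TCP position; "tcp_rot": TCP orientation; "ft_force": force on the tool from outside, world axes, zero at the start; "wrist_torque": the same for the moment, N m; "grip_width": opening from 0.0 (shut) to 1.0 (fully open).
Only numpy, scipy, OpenCV 4.12 (cv2) and the standard library are available. Lean on these libraries where they do the work, as an engineer would, in place of code of your own. Each camera call takes 0.05 s, during which the arm holds its last target. There are 200 camera calls.

## Task

The small bench kiln on the flameworking bench needs airing, but its lid has stuck to the gasket. First clear the lid: take the orange ear defenders off it and hang them over the bar of the hanging rail, by their headband as they would sit on a head, with the tongs left hanging where they are; then pull the lid up by its front handle until the seal lets go, without letting it fly open, and finish still holding the handle, with the lid steady and about a 4 cm gap under its front edge. Leave everything else on the bench where it is.

Things in the scene. Friction and masses are not known exactly. Their poses are not given: they have to be found in the camera images.
- kiln: Grey box-shaped bench kiln, fixed to the bench, 260 mm deep (its x), 300 mm wide (its y), 165 mm high with the lid shut. Origin on the bench under its centre; +z up; its front (handle and black control panel) looks along its -x. The rim that the lid sits on is 125 mm high; the lid is 40 mm thick with a flat top at 165 mm. A tacky gasket lies under the lid.
- kiln_lid (a joint): Lid opening angle in rad, 0 = shut, hinged at the kiln's rear (lid_hinge). Lifting at the handle takes 14 to 20 N at the seal's peak, at 0.01 to 0.02 rad; the cling is gone by 0.055 rad, leaving the lid's weight, 4 to 6 N at the handle. Once broken it does not stick again; the lid falls shut if let go. 0.15 rad is a 40 mm gap under the front edge. Readings are noisy by about 0.01 rad.
- lid_hinge (a point): Midpoint of the lid's hinge line, 138 mm behind the kiln's centre and 125 mm above the bench.
- lid_front_edge (a point): Middle of the lid's lower front edge, 268 mm ahead of the hinge line; it rests at rim height, 125 mm, when shut.
- lid_handle (a point): Centre of the wooden bar of the handle on the lid's front, moving with the lid: a round bar 16 mm thick and 110 mm long along the kiln's y, on two steel brackets at its ends. This point lies 50 mm ahead of the kiln's front face and, with the lid shut, 165 mm above the bench (318 mm ahead of and 40 mm above the hinge line). Clear space between bar and front face 42 mm; free below the bar.
- ear_defenders: Orange ear defenders, rigid, about 0.2 kg, standing on their two cups on the kiln lid. Origin on the underside, midway between the cups; z up, the headband arch lies in its own y-z plane. 165 mm high to the crown, 175 mm wide (y), cups 66 mm by 88 mm high; free gap between the cups 82 mm. The crown of the headband is a black padded block 30 mm wide (x), 36 mm long (y) and 16 mm thick (its underside is 149 mm above the origin).
- crown (a point): Top of the ear defenders' headband, mid-width, 165 mm above their origin.
- rail: Dark steel hanging rail fixed to the bench: a round bar 16 mm thick along its x, held at both ends by posts 320 mm apart on cross feet. Origin on the bench under the bar's middle, z up. The top of the bar is 185 mm above the bench; straight and free from -120 mm to +60 mm along its x, the tongs hang at about +100 mm. To hang the ear defenders the bar has to pass through the arch between the cups.
- rail_mid (a point): Top of the bar at its middle.
- tongs: Steel sprung tongs hanging by their bow over the rail's bar, 150 mm long. Bystander. Origin at the underside of the bow, on top of the bar.
- graphite_pad: Bystander: black graphite plate 100 x 100 x 14 mm lying on the bench. Origin at the centre of its underside.
- graphite_paddle: Bystander: graphite paddle with a wooden handle, 235 mm long, lying on the bench. Origin below the middle of its shank.
- rod_can: Bystander: open steel can, 84 mm across and 125 mm high, with glass rods standing in it. Origin at the centre of its underside.
- frit_jar_blue: Bystander: blue jar, 52 mm across and 75 mm high. Origin at the centre of its underside.
- frit_jar_amber: Bystander: amber jar, 52 mm across and 75 mm high. Origin at the centre of its underside.
- dimple_mould: Bystander: dark block mould 110 x 60 x 30 mm. Origin at the centre of its underside.

How it is judged:
On the way, in this order (a step that is already met when the one before it is completed fails the run):
1. the ear defenders hang over the rail's bar, let go and still (contact force between ear_defenders and rail above 0.5 N and contact force between ear_defenders and the fingers below 0.1 N and contact force between ear_defenders and the arm below 0.1 N and x of crown in the frame of rail between -0.13 and 0.13 m and y of crown in the frame of rail between -0.04 and 0.04 m and z of crown in the frame of rail between 0.18 and 0.215 m and angle between ear_defenders's own z axis and vertical below 0.4 rad and linear speed of ear_defenders below 0.05 m/s and angular speed of ear_defenders below 0.5 rad/s), for 0.2 s.
2. the lid is pulled free of its seal by the handle (value of joint kiln_lid above 0.05 rad and contact force between the fingers and kiln above 1.5 N), for 0.1 s.
At the end, for the whole second after the job is handed in: Ear defenders hang still, upright within 0.4 rad, over the bar, untouched by the robot; lid still at 0.10 to 0.20 rad (27 to 53 mm gap at the front edge), carried by the fingers on the handle (over 1.5 N), no loose thing touching the kiln; bystanders within 30 mm of their places (all of step 1 and value of joint kiln_lid between 0.1 and 0.2 rad and velocity of joint kiln_lid between -0.05 and 0.05 rad/s and contact force between the fingers and kiln above 1.5 N and contact force between kiln and tongs below 0.2 N and contact force between kiln and graphite_pad below 0.2 N and contact force between kiln and graphite_paddle below 0.2 N and contact force between kiln and rod_can below 0.2 N and contact force between kiln and frit_jar_blue below 0.2 N and contact force between kiln and frit_jar_amber below 0.2 N and contact force between kiln and dimple_mould below 0.2 N and contact force between kiln and ear_defenders below 0.2 N and distance of each of tongs, graphite_pad, graphite_paddle, rod_can, frit_jar_blue, frit_jar_amber, dimple_mould from where it was at the start of the episode below 0.03 m); the arm keeps its last pose, push and grip.
It fails at once if the lid flies open (beyond 0.30 rad, a gap of about 80 mm) (value of joint kiln_lid above 0.3 rad).
It fails at once if the ear defenders are dropped or fall down to the bench (height (world z) of crown below 0.12 m).
It fails at once if a bystander is moved by more than 30 mm (distance of any of tongs, graphite_pad, graphite_paddle, rod_can, frit_jar_blue, frit_jar_amber, dimple_mould from where it was at the start of the episode above 0.03 m).
It also fails if it takes over 53 s, if anything falls off the work surface, if the arm or the gripper's body presses on something with over 40 N, if the wrist force passes 120 N, or if a joint passes its speed limit or range.

## Working session

There is one attempt and no reset: what is moved stays moved. The work goes in short steps, Python scripts to look and compute and a tool call to move; the robot and the scene stay as the last step left them, time stands still between calls to the robot, and variables do not carry over. Pictures are saved under pics/ and viewed, about 8 in all and at most 12, crops included, and the job is handed in when it is done.

Besides the shell and the picture viewer there is one more tool, called after "Emit:" as name(argument=value, ...), one argument or row to a line, values as JSON. apply_moves: Moves the arm, as the interface text tells. Its arguments: {"type":"object","properties":{"commands":{"type":"array","items":{"type":"number"}}},"required":["commands"]}

```bash
mkdir -p pics; cat > h.py <<'E'
import numpy as np, cv2
from cell import r
def snap(n,f):
    d=r.get_image(n); cv2.imwrite(f'pics/{f}.png',d['image'][:,:,::-1]); np.savez(f'pics/{f}.npz',**{k:np.array(d[k]) for k in('mtx','xyz','rotation')}); return d
def R(d):
    q=np.array(d['rotation'])
    if q.size==9: return q.reshape(3,3)
    from scipy.spatial.transform import Rotation as S
    return S.from_quat(np.roll(q,-1)).as_matrix()
def atz(f,u,v,z):
    d=np.load(f'pics/{f}.npz'); ray=R(d)@np.linalg.inv(d['mtx'])@[u,v,1]
    return d['xyz']+ray*(z-d['xyz'][2])/ray[2]
def proj(f,p):
    d=np.load(f'pics/{f}.npz'); c=d['mtx']@(R(d).T@(np.array(p)-d['xyz'])); return c[:2]/c[2]
E
python3 - <<'E'
from h import *
for n in('side','top'):
    d=snap(n,n+'0'); print(n,d['xyz'],np.round(R(d),3).tolist(),d['mtx'].tolist() if hasattr(d['mtx'],'tolist') else d['mtx'])
print(r.get_obs())
E
```

```text
side [-0.17178403  1.28537326  1.16018967] [[-0.882, -0.247, 0.402], [-0.472, 0.494, -0.731], [-0.018, -0.834, -0.552]] [[501.445944669372, 0.0, 323.8403408489892], [0.0, 501.445944669372, 196.10804451942238], [0.0, 0.0, 1.0]]
top [0.34028533 0.04418294 1.40871282] [[-0.007, -0.989, 0.145], [-1.0, 0.007, -0.005], [0.004, -0.145, -0.989]] [[385.2682129102088, 0.0, 323.49652241655923], [0.0, 385.2682129102088, 197.16108398291243], [0.0, 0.0, 1.0]]
{'t': 0.1, 'qpos': array([ 1.00159677e+00,  3.13369005e-01,  1.49837955e+00, -6.77361232e-06,
        1.33099875e+00, -2.23383235e-01]), 'qvel': array([-0.00094   , -0.00232838, -0.00208956, -0.00044809, -0.00168991,
       -0.00081102]), 'tau': array([ 2.26251883e-03, -4.02811432e+01, -2.52641273e+01,  6.94806478e-02,
        3.42528918e-02, -9.31987825e-05]), 'eef_pos': array([0.17783456, 0.4937198 , 0.23822417]), 'tcp_rot': array([-2.19814231e-04,  1.72047044e-01,  9.85088565e-01, -5.33854674e-04]), 'ft_force': array([ 0.15138697,  0.15678264, -0.02242525]), 'wrist_torque': array([-1.60392530e-02,  2.42015212e-02, -8.71051927e-05]), 'grip_width': 0.996528017428362}
```

View pics/top0.png

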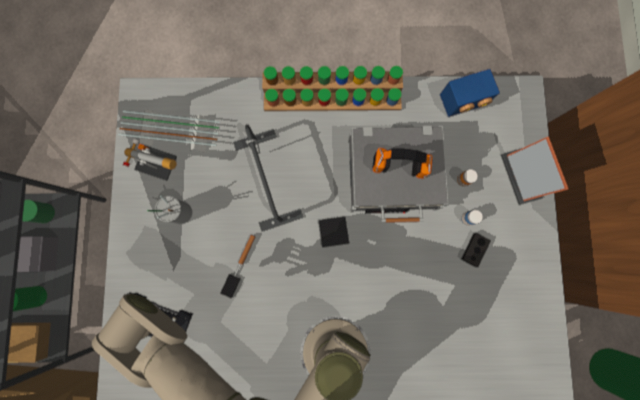

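View pics/side0.png

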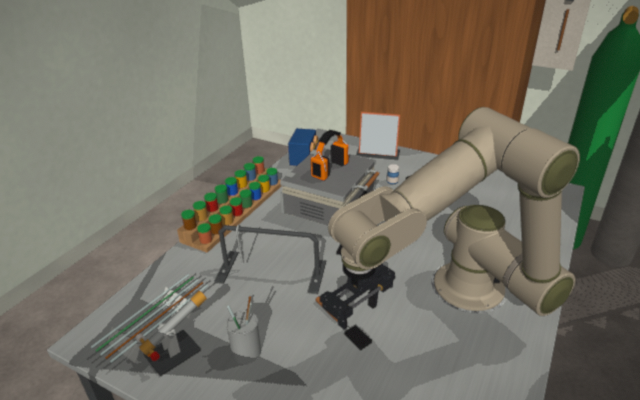

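The top view shows the kiln at about (400,165), the ear defenders at (403,160), the rail from (255,140) to (281,220), and the handle at (402,219). The side view shows the tongs at the far end of the rail, about (240,240). I'll enlarge both.

```bash
python3 - <<'E'
import cv2,numpy as np
a=cv2.imread('pics/top0.png')[115:240,230:460]; a=cv2.resize(a,None,fx=3.4,fy=3.4,interpolation=cv2.INTER_CUBIC)
cv2.imwrite('pics/c1.png',a)
E
```

```text
(no output)
```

View pics/c1.png

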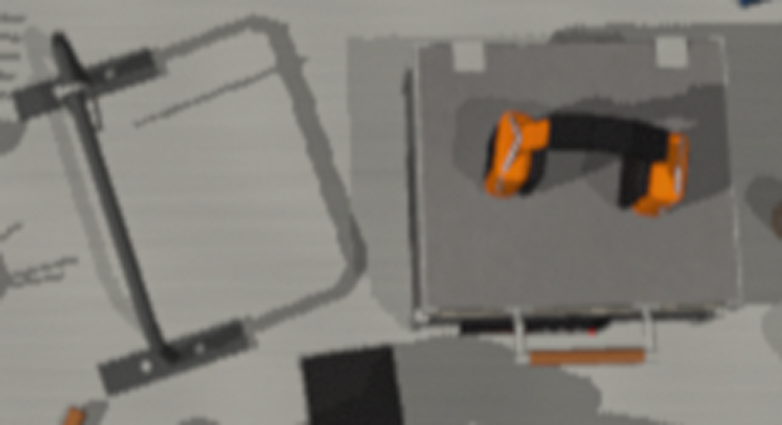

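```bash
python3 - <<'E'
import cv2,numpy as np
a=cv2.imread('pics/side0.png'); t=cv2.imread('pics/top0.png')
p=cv2.resize(a[120:220,270:400],None,fx=6,fy=6,interpolation=cv2.INTER_CUBIC)
q=cv2.resize(t[140:185,365:440],None,fx=8,fy=8,interpolation=cv2.INTER_CUBIC)
cv2.imwrite('pics/c2.png',p)
cv2.imwrite('pics/c3.png',q)
from h import *
c=lambda u,v:(230+u/3.4,115+v/3.4)
for n,(u,v),z in [('barF',(60,40),.177),('barN',(152,332),.177),('footF',(88,78),.005),('footN',(172,352),.005),('hL',(522,355),.165),('hR',(652,355),.165),('k FL',(418,316),.165),('k FR',(738,302),.165),('k BL',(416,42),.165),('k BR',(722,38),.165)]:
    print(n,atz('top0',*c(u,v),z).round(3))
E
```

```text
barF [0.758 0.288 0.177]
barN [0.471 0.195 0.177]
footF [0.772 0.29  0.005]
footN [0.468 0.195 0.005]
hL [ 0.448 -0.156  0.165]
hR [ 0.447 -0.279  0.165]
k FL [ 0.486 -0.057  0.165]
k FR [ 0.497 -0.364  0.165]
k BL [ 0.758 -0.06   0.165]
k BR [ 0.76  -0.363  0.165]
```

View pics/c2.png

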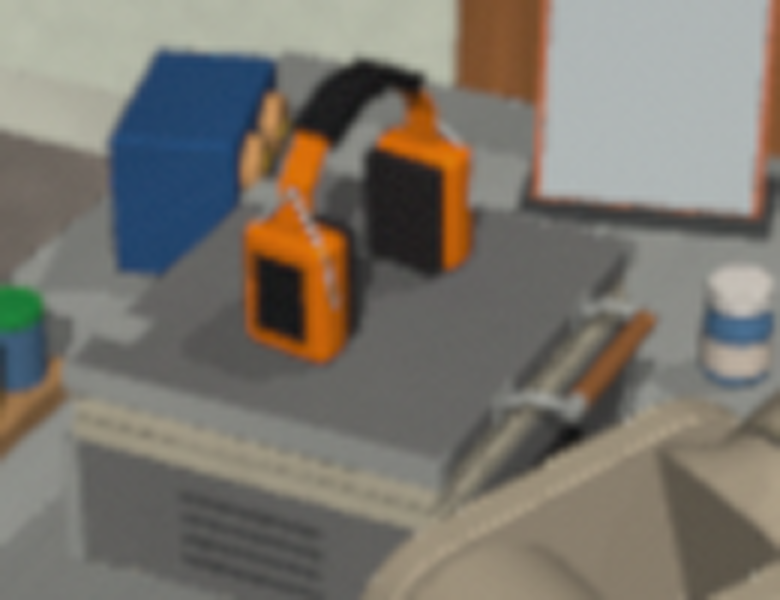

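View pics/c3.png

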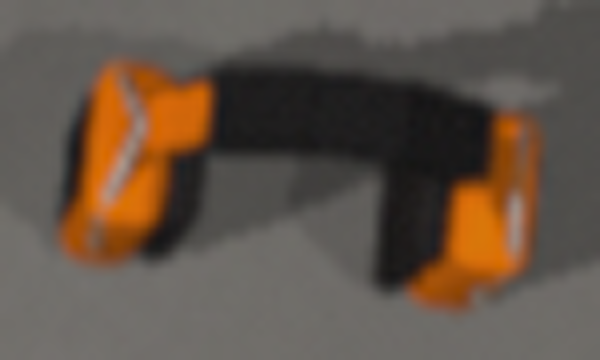

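```bash
cat > fit.py <<'E'
from h import *
from scipy.optimize import minimize
def hulls(x,y,yaw,z0):
    c,s=np.cos(yaw),np.sin(yaw); M=np.array([[c,-s,0],[s,c,0],[0,0,1]])
    T=lambda P:(np.array(P)@M.T)+[x,y,z0]
    H=[]
    for sg in(1,-1):
        H.append(T([[a,sg*b,h] for a in(-.033,.033) for b in(.041,.0875) for h in(0,.088)]))
    a=[(-.066,.088),(-.062,.115),(-.045,.14),(-.018,.157),(.018,.157),(.045,.14),(.062,.115),(.066,.088)]
    for p,q in zip(a,a[1:]):
        H.append(T([[e,w[0],w[1]+d] for e in(-.015,.015) for w in(p,q) for d in(-.006,.006)]))
    return H
def model(f,p,z0):
    m=np.zeros((1600,2560),np.uint8)
    for h in hulls(*p,z0):
        uv=np.array([proj(f,v) for v in h])*4+1.5
        cv2.fillConvexPoly(m,cv2.convexHull(uv.round().astype(np.int32)),255)
    return cv2.resize(m,(640,400),interpolation=cv2.INTER_AREA)/255.
def mask(f,roi):
    a=cv2.imread(f'pics/{f}.png').astype(int); b,g,r_=a[...,0],a[...,1],a[...,2]
    m=((r_-b>70)|(a.max(2)<48)).astype(float); k=np.zeros_like(m); u0,u1,v0,v1=roi; k[v0:v1,u0:u1]=1; return m*k
def fit(fr,p0,z0):
    ms={f:mask(f,roi) for f,roi in fr.items()}
    def cost(p): return sum(np.abs(model(f,p,z0)-m).sum()/m.sum() for f,m in ms.items())
    best=min((minimize(cost,np.array(p0)+d,method='Nelder-Mead',options=dict(initial_simplex=np.array(p0)+d+np.vstack([np.zeros(3),np.diag([.01,.01,.1])]))) for d in([0,0,0],[.01,.01,.1],[-.01,0,-.1])),key=lambda q:q.fun)
    return best.x,best.fun,ms
E
python3 - <<'E'
from fit import *
print(atz('top0',365+345/8,140+113/8,.33))
fr={'top0':(370,436,144,182),'side0':(308,349,128,182)}
for sub in (fr,{'top0':fr['top0']},{'side0':fr['side0']}):
    x,c,ms=fit(sub,[.65,-.21,-.15],.165); print(x.round(4),c)
E
```

```text
[ 0.62137779 -0.20554834  0.33      ]
[ 0.623  -0.2115 -0.109 ] 0.83705025948528
[ 0.6241 -0.2077 -0.0975] 0.32712893889364475
[ 0.6242 -0.2154 -0.0999] 0.499456949798947
```

```bash
cat >> h.py <<'E'
def go(x,y,z,jaw,pos=None):
    from scipy.spatial.transform import Rotation as S
    o=r.get_obs(); M=S.from_quat(np.roll(o['tcp_rot'],-1)).as_matrix()
    d=M.T@(np.array([x,y,z])-(o['eef_pos'] if pos is None else pos))/.025
    t=np.degrees(jaw-np.arctan2(M[1,1],M[0,1])); t=(t+90)%180-90
    print('row',d.round(2),'turn',round(-t/10,2),'t',o['t'],'at',o['eef_pos'].round(4),'F',o['ft_force'].round(1),'g',round(o['grip_width']*88.1,1),'q6',o['qpos'][5].round(2))
E
python3 -c "
from h import *
go(.178,.494,.44,1.2256-.4)
go(.624,-.2115,.44,-.10)"
```

```text
row [-0.    0.   -8.07] turn 2.29 t 0.1 at [0.1778 0.4937 0.2382] F [ 0.2  0.2 -0. ] g 87.8 q6 -0.22
row [-26.35 -20.5   -8.05] turn 7.59 t 0.1 at [0.1778 0.4937 0.2382] F [ 0.2  0.2 -0. ] g 87.8 q6 -0.22
```

Emit:
apply_moves(
  commands=[0,0,-4,1,60,-2,-1.5,-8,2,60,-4,-3,-8,3,60,-6,-4.5,-8,4,60,-8,-6,-8,5,60],
)

```text
t: 0.72
eef_pos: [0.2855, 0.3298, 0.4302]
tcp_rot: [0.0, 0.574, 0.819, 0.001]
ft_force: [1.3, 0.2, -0.7]
grip_width: 0.679
```

```bash
python3 -c "
from h import *
go(.624,-.2115,.44,-.10)"
```

```text
row [-24.97   5.36  -0.39] turn 2.56 t 0.725 at [0.2855 0.3298 0.4302] F [ 1.3  0.2 -0.7] g 59.8 q6 0.24
```

Emit:
apply_moves(
  commands=[-2.5,0.5,0,0.5,60,-5,1.1,0,1,60,-7.5,1.6,0,1.5,60,-10,2.1,0,2,60,-12.5,2.7,-0.3,2.6,60],
)

```text
t: 1.35
eef_pos: [0.4524, 0.0655, 0.4358]
tcp_rot: [-0.0, 0.743, 0.669, -0.0]
ft_force: [1.1, 1.6, 1.4]
grip_width: 0.68
```

```bash
python3 -c "
from h import *
go(.624,-.2115,.43,-.10)"
```

```text
row [-10.3    7.99   0.22] turn -0.03 t 1.35 at [0.4524 0.0655 0.4358] F [1.1 1.6 1.4] g 59.9 q6 -0.01
```

Emit:
apply_moves(
  commands=[-2.1,1.6,0,0,60,-4.2,3.2,0,0,60,-6.3,4.8,0,0,60,-8.4,6.4,0,0,60,-10.3,8,0.2,0,60],
)

```text
t: 1.98
eef_pos: [0.6177, -0.1993, 0.432]
tcp_rot: [0.0, 0.742, 0.67, 0.0]
ft_force: [-0.2, 0.6, 0.5]
grip_width: 0.683
```

Emit:
apply_moves(
  commands=[0,0,0.5,0,60,0,0,1.5,0,60,0,0,2.5,0,60,0,0,2.5,0,60],
)

```text
t: 2.48
eef_pos: [0.6168, -0.1973, 0.3676]
tcp_rot: [-0.002, 0.742, 0.67, -0.001]
ft_force: [0.5, -0.1, 1.9]
grip_width: 0.682
```

```bash
python3 - <<'E'
from h import *
go(.624,-.2115,.317,-.10)
snap('top','t1');snap('side','s1')
a=cv2.imread('pics/top'[:5]+'t1.png'); b=cv2.imread('pics/s1.png')
p=cv2.resize(a[120:200,350:450],None,fx=4,fy=4,interpolation=2); q=cv2.resize(b[90:190,280:380],None,fx=4,fy=4,interpolation=2)
o=np.zeros((400,800,3),np.uint8); o[:320,:400]=p;o[:,400:]=q; cv2.imwrite('pics/c4.png',o)
E
```

```text
row [-0.54  0.35  2.02] turn -0.01 t 2.475 at [ 0.6168 -0.1973  0.3676] F [ 0.5 -0.1  1.9] g 60.0 q6 -0.39
```

View pics/c4.png

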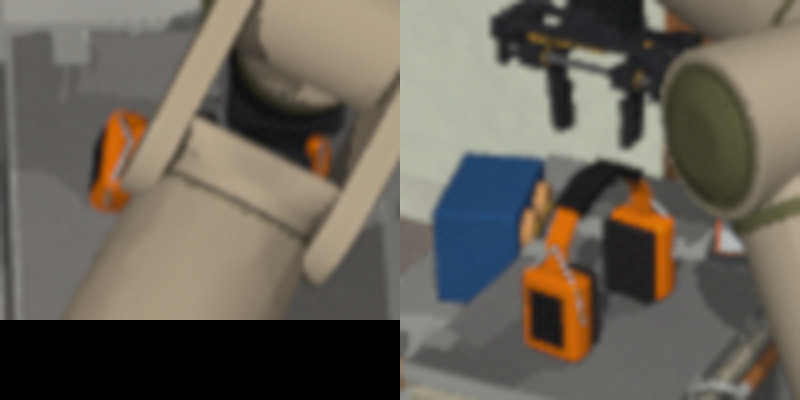

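Emit:
apply_moves(
  commands=[-0.54,0.35,0,0,60,-0.54,0.35,0,0,60,-0.54,0.35,1,0,60,-0.54,0.35,2,0,60,-0.54,0.35,2,0,60],
)

```text
t: 3.2
eef_pos: [0.6241, -0.2112, 0.3187]
tcp_rot: [-0.001, 0.742, 0.67, -0.0]
ft_force: [0.4, 0.5, -0.4]
grip_width: 0.682
```

```bash
python3 - <<'E'
from h import *
go(.624,-.2115,.317,-.10)
snap('side','s2')
b=cv2.imread('pics/s2.png')
q=cv2.resize(b[100:190,290:390],None,fx=6,fy=6,interpolation=2); cv2.imwrite('pics/c5.png',q)
for p in ([.624,-.2115,.33],[.624,-.2115,.317]): print((proj('s2',p)-[290,100])*6)
E
```

```text
row [-0.01 -0.    0.07] turn -0.01 t 3.2 at [ 0.6241 -0.2112  0.3187] F [ 0.4  0.5 -0.4] g 60.1 q6 -0.4
[233.68014703 184.91446638]
[233.93072309 203.76565697]
```

View pics/c5.png

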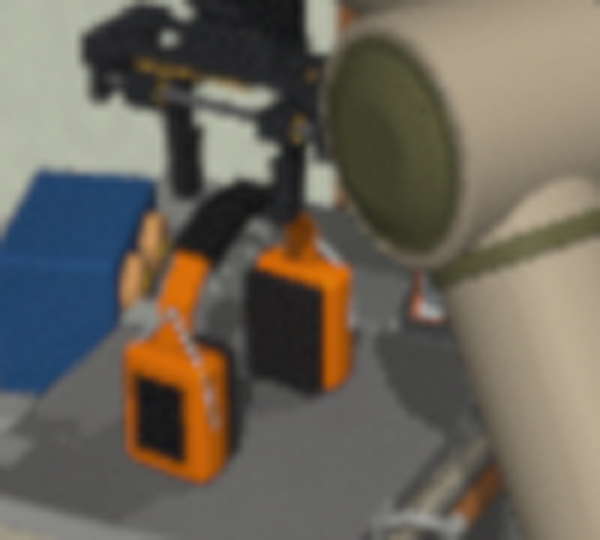

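The fingers straddle the headband at the crown, with tips at (185,190) and (290,205). I'll close on it and lift.

Emit:
apply_moves(
  commands=[0,0,0,0,10,0,0,0,0,10,0,0,0,0,10,0,0,0,0,10,0,0,0,0,10],
)

```text
t: 3.88
eef_pos: [0.6245, -0.2118, 0.3198]
tcp_rot: [0.0, 0.742, 0.67, 0.0]
ft_force: [-0.5, -0.1, 2.4]
grip_width: 0.337
```

Emit:
apply_moves(
  commands=[0,0,-0.3,0,10,0,0,-0.8,0,10,0,0,-1.6,0,10,0,0,-2.2,0,10,0,0,-2.4,0,10],
)

```text
t: 4.5
eef_pos: [0.6246, -0.2118, 0.3808]
tcp_rot: [0.001, 0.742, 0.67, 0.0]
ft_force: [0.2, 1.3, -2.2]
grip_width: 0.334
```

```bash
python3 - <<'E'
from h import *
c=np.array([.6145,.2415]); th=.313; t=c-.03*np.array([np.cos(th),np.sin(th)]); print(t)
go(*t,.375,th)
snap('side','s3')
b=cv2.imread('pics/s3.png')
q=cv2.resize(b[80:190,290:390],None,fx=4,fy=4,interpolation=2); p=cv2.resize(b[210:300,200:340],None,fx=2.8,fy=2.8,interpolation=2)
o=np.zeros((440,800,3),np.uint8); o[:,:400]=q; o[:p.shape[0],400:400+p.shape[1]]=p;cv2.imwrite('pics/c6.png',o)
# predicted rail bar ends in right panel
for p in ([.758,.288,.177],[.471,.195,.177],[t[0],t[1],.185]): print((proj('s3',p)-[200,210])*2.8+[400,0])
E
```

```text
[0.58595758 0.23226257]
row [17.52 -3.34  0.21] turn -2.37 t 4.5 at [ 0.6246 -0.2118  0.3808] F [ 0.2  1.3 -2.2] g 29.4 q6 -0.4
[463.43163284  44.14260568]
[715.93266123  68.65777458]
[612.52122119  53.12981733]
```

View pics/c6.png

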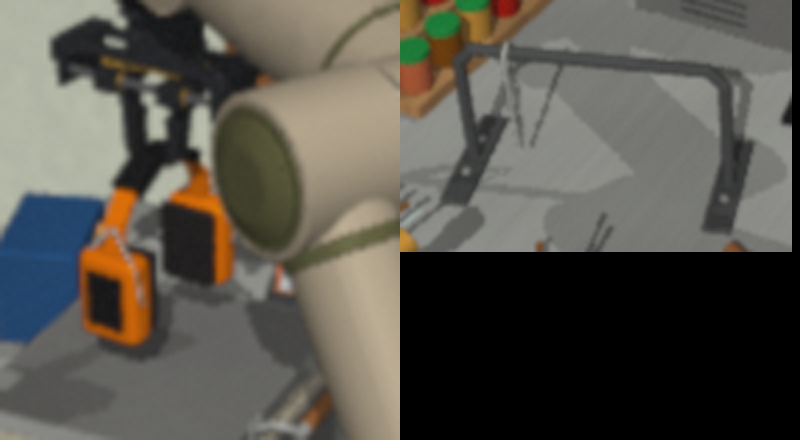

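```bash
python3 - <<'E'
from h import *
def line(f,p0,p1,n=9,w=6):
    g=cv2.cvtColor(cv2.imread(f'pics/{f}.png'),6).astype(np.float32)
    p0,p1=np.array(p0,float),np.array(p1,float); d=(p1-p0)/np.linalg.norm(p1-p0); nn=np.array([-d[1],d[0]]); out=[]
    for s in np.linspace(.3,.85,n):
        c=p0+s*(p1-p0); k=np.arange(-w,w+.1,.25); q=c+k[:,None]*nn
        v=cv2.remap(g,q[:,0].astype(np.float32)[None],q[:,1].astype(np.float32)[None],1)[0]
        wgt=np.clip(90-v,0,None); out.append(q[0]+nn*((k+w)*wgt).sum()/max(wgt.sum(),1e-6) if wgt.sum()>0 else c)
    return np.array(out)
T=line('top0',(230+60/3.4,115+40/3.4),(230+152/3.4,115+332/3.4))
S=line('s3',proj('s3',[.758,.288,.177])+[0,2],proj('s3',[.471,.195,.177])+[0,1],w=4)
for f,L in(('top0',T),('s3',S)):
    P=np.array([atz(f,*p,.177) for p in L]); k=np.polyfit(P[:,0],P[:,1],1); print(f,k,'ang',np.arctan(k[0]),'y at .586',np.polyval(k,.586), 'resid',np.std(P[:,1]-np.polyval(k,P[:,0])))
E
```

```text
top0 [0.32924216 0.04061668] ang 0.3180639878086334 y at .586 0.23355258322478334 resid 0.00032716820869223734
s3 [0.35524354 0.02949442] ang 0.34133846982271143 y at .586 0.23766713541993173 resid 0.0007160259376072278
```

Emit:
apply_moves(
  commands=[0.5,0,-0.1,0,10,1.5,-0.2,-0.2,0,10,2.8,-0.5,-0.2,-0.4,10,4.2,-0.8,-0.2,-0.8,10,5.6,-1.1,-0.2,-1.2,10],
)

```text
t: 5.18
eef_pos: [0.6109, -0.0677, 0.3841]
tcp_rot: [-0.001, 0.667, 0.745, -0.0]
ft_force: [0.9, -0.1, -2.9]
grip_width: 0.336
```

```bash
python3 -c "
from h import *
go(.586,.235,.385,.32)"
```

```text
row [12.14  0.35 -0.03] turn -1.2 t 5.175 at [ 0.6109 -0.0677  0.3841] F [ 0.9 -0.1 -2.9] g 29.6 q6 -0.41
```

Emit:
apply_moves(
  commands=[1.3,0,0,-0.2,10,2.6,0.1,0,-0.4,10,3.9,0.1,0,-0.6,10,5.2,0.2,0,-0.8,10,6.5,0.2,0,-1,10],
)

```text
t: 5.8
eef_pos: [0.5982, 0.0943, 0.384]
tcp_rot: [-0.0, 0.6, 0.8, -0.0]
ft_force: [0.3, -0.7, -3.0]
grip_width: 0.338
```

```bash
python3 -c "
from h import *
go(.586,.235,.385,.32)"
```

```text
row [ 5.54  1.11 -0.04] turn -0.2 t 5.8 at [0.5982 0.0943 0.384 ] F [ 0.3 -0.7 -3. ] g 29.8 q6 -0.32
```

Emit:
apply_moves(
  commands=[1.5,0.3,0,-0.1,10,3,0.6,0,-0.2,10,4.5,0.9,0,-0.2,10,5.4,1.1,0,-0.2,10,5.5,1.1,0,-0.2,10],
)

```text
t: 6.42
eef_pos: [0.5865, 0.2332, 0.384]
tcp_rot: [-0.0, 0.586, 0.811, -0.0]
ft_force: [-0.2, -1.0, -2.2]
grip_width: 0.34
```

Emit:
apply_moves(
  commands=[0,0,0,0,10,0,0,0,0,10],
)

```text
t: 6.68
eef_pos: [0.5871, 0.2309, 0.3845]
tcp_rot: [0.0, 0.587, 0.81, -0.0]
ft_force: [-0.2, 0.3, -1.8]
grip_width: 0.336
```

```bash
python3 - <<'E'
from h import *
go(.586,.235,.2,.32)
snap('side','s4')
b=cv2.imread('pics/s4.png')
cv2.imwrite('pics/c7.png',cv2.resize(b[120:310,190:350],None,fx=3.1,fy=3.1,interpolation=2))
E
```

```text
row [0.17 0.01 7.38] turn -0.02 t 6.675 at [0.5871 0.2309 0.3845] F [-0.2  0.3 -1.8] g 29.6 q6 -0.13
```

View pics/c7.png

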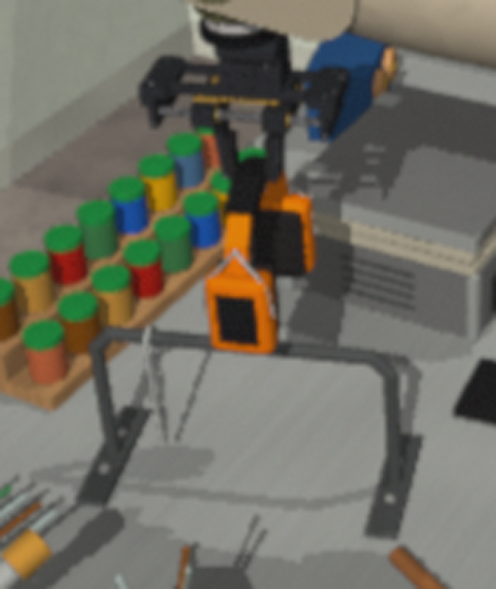

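The defenders hang square over the bar, with the near cup at (240,310) and the tongs clear at (150,345). I'll lower them.

Emit:
apply_moves(
  commands=[0.15,0,1,0,10,0.15,0,2.3,0,10,0.15,0,3.6,0,10,0.15,0,4.9,0,10,0.15,0,5.6,0,10],
)

```text
t: 7.35
eef_pos: [0.5854, 0.2348, 0.2427]
tcp_rot: [-0.001, 0.587, 0.81, -0.001]
ft_force: [1.0, -0.0, -2.4]
grip_width: 0.337
```

Emit:
apply_moves(
  commands=[0,0,0.4,0,10,0,0,0.8,0,10,0,0,1.2,0,10,0,0,1.5,0,10,0,0,1.5,0,10],
)

```text
t: 7.98
eef_pos: [0.5855, 0.2356, 0.2064]
tcp_rot: [-0.0, 0.586, 0.81, -0.0]
ft_force: [0.6, 0.4, -1.4]
grip_width: 0.336
```

```bash
python3 -c "
from h import *
go(.586,.235,.193,.32)"
```

```text
row [-0.03  0.01  0.54] turn -0.01 t 7.975 at [0.5855 0.2356 0.2064] F [ 0.6  0.4 -1.4] g 29.6 q6 -0.12
```

Emit:
apply_moves(
  commands=[0,0,0.1,0,10,0,0,0.2,0,10,0,0,0.3,0,10,0,0,0.4,0,10,0,0,0.4,0,10],
)

```text
t: 8.6
eef_pos: [0.5856, 0.2357, 0.1967]
tcp_rot: [-0.0, 0.586, 0.81, -0.0]
ft_force: [0.3, 0.3, -3.1]
grip_width: 0.337
```

Emit:
apply_moves(
  commands=[0,0,0.08,0,10,0,0,0.16,0,10,0,0,0.24,0,10,0,0,0.24,0,10],
)

```text
t: 9.1
eef_pos: [0.5857, 0.2357, 0.1908]
tcp_rot: [-0.0, 0.586, 0.81, -0.0]
ft_force: [0.3, 0.1, -2.4]
grip_width: 0.339
```

Emit:
apply_moves(
  commands=[0,0,0.06,0,10,0,0,0.12,0,10,0,0,0.12,0,10],
)

```text
t: 9.48
eef_pos: [0.5857, 0.2358, 0.1903]
tcp_rot: [0.001, 0.586, 0.81, 0.001]
ft_force: [-5.5, -1.1, 12.1]
grip_width: 0.334
```

```bash
python3 - <<'E'
from h import *
go(.586,.235,.193,.32)
snap('side','s5')
b=cv2.imread('pics/s5.png')
cv2.imwrite('pics/c8.png',cv2.resize(b[170:280,220:330],None,fx=5,fy=5,interpolation=2))
E
```

```text
row [-0.03  0.   -0.11] turn -0.01 t 9.475 at [0.5857 0.2358 0.1903] F [-5.5 -1.1 12.1] g 29.4 q6 -0.12
```

View pics/c8.png

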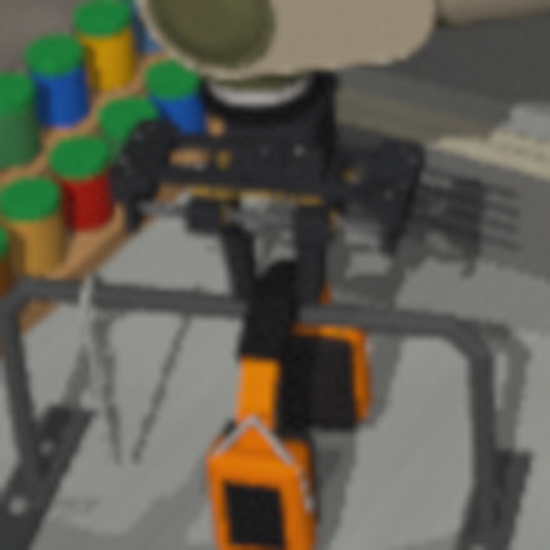

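The band is seated on the bar: contact is 12 N at the expected height. I'll ease off, release and rise.

Emit:
apply_moves(
  commands=[0,0,-0.1,0,10,0,0,-0.1,0,32,0,0,-0.1,0,40,0,0,-0.1,0,55,0,0,-0.1,0,55],
)

```text
t: 10.15
eef_pos: [0.5857, 0.2357, 0.1904]
tcp_rot: [-0.0, 0.586, 0.81, -0.0]
ft_force: [0.1, 0.1, 0.0]
grip_width: 0.624
```

Emit:
apply_moves(
  commands=[0,0,-0.3,0,55,0,0,-0.8,0,55,0,0,-1.8,0,55,0,0,-3.2,0,55,0,0,-4.6,0,55],
)

```text
t: 10.78
eef_pos: [0.5856, 0.2357, 0.3076]
tcp_rot: [0.0, 0.586, 0.81, 0.0]
ft_force: [0.1, 0.1, 0.3]
grip_width: 0.623
```

```bash
python3 - <<'E'
from h import *
go(.4475,-.2175,.33,0)
snap('side','s6');snap('top','t6')
b=cv2.imread('pics/s6.png');a=cv2.imread('pics/t6.png')
o=np.zeros((560,800,3),np.uint8); p=cv2.resize(b[170:310,210:320],None,fx=4,fy=4,interpolation=2)
o[:560,:440]=p; q=cv2.resize(a[190:250,370:460],None,fx=4,fy=4,interpolation=2); o[:240,440:]=q
cv2.imwrite('pics/c9.png',o)
E
```

```text
row [-15.5 -10.9  -0.9] turn 1.82 t 10.775 at [0.5856 0.2357 0.3076] F [0.1 0.1 0.3] g 54.8 q6 -0.12
```

View pics/c9.png

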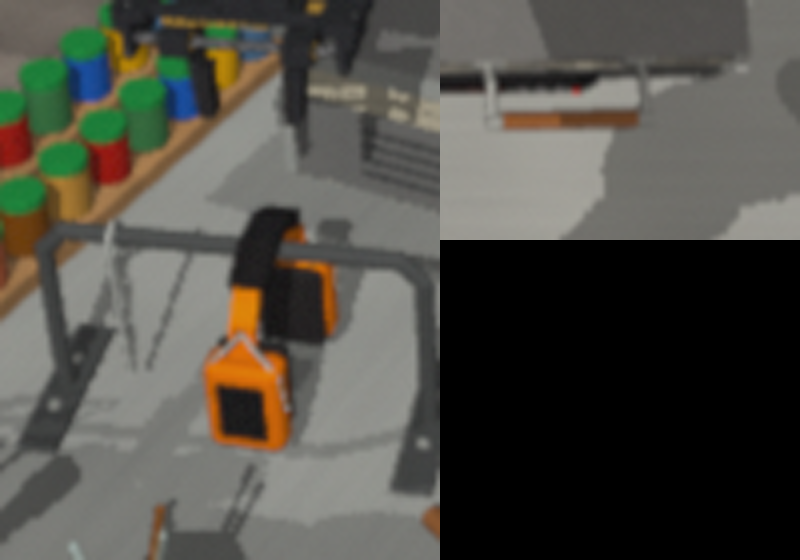

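The defenders hang upright on the bar, clear of the gripper, with the crown at (270,220). The tongs are unmoved, and the handle bar runs from (503,120) to (638,118) in the crop.

```bash
python3 - <<'E'
from h import *
for uv in((503,120),(638,118),(570,119)): print(atz('t6',370+(uv[0]-440)/4,190+uv[1]/4,.167).round(4))
# side check from first image: bar ends in c2 crop (575,400)?,(650,318)
for uv in((575,397),(645,320)): print('side',atz('side0',270+uv[0]/6,120+uv[1]/6,.167).round(4))
E
```

```text
[ 0.4457 -0.1624  0.167 ]
[ 0.4465 -0.2716  0.167 ]
[ 0.4461 -0.2166  0.167 ]
side [ 0.4443 -0.1575  0.167 ]
side [ 0.442  -0.2615  0.167 ]
```

Emit:
apply_moves(
  commands=[-2,-1.4,-0.9,0.3,50,-4.2,-3,-0.9,0.7,50,-6.4,-4.5,-0.9,1.1,50,-8.6,-6,-0.9,1.5,50,-10.8,-7.6,-0.9,1.8,50],
)

```text
t: 11.5
eef_pos: [0.4949, -0.0613, 0.3279]
tcp_rot: [0.0, 0.707, 0.708, -0.0]
ft_force: [1.0, -1.1, -0.3]
grip_width: 0.57
```

```bash
python3 -c "
from h import *
go(.448,-.217,.28,0.01)"
```

```text
row [-6.23 -1.88  1.92] turn -0.05 t 11.5 at [ 0.4949 -0.0613  0.3279] F [ 1.  -1.1 -0.3] g 50.3 q6 -0.36
```

Emit:
apply_moves(
  commands=[-2,-0.6,0,0,50,-4,-1.3,0,0,50,-6,-1.9,0.8,0,50,-6.2,-2,1.9,0,50,-6.2,-2,1.9,0,50],
)

```text
t: 12.12
eef_pos: [0.4456, -0.2148, 0.2791]
tcp_rot: [-0.002, 0.706, 0.708, -0.0]
ft_force: [1.0, 0.5, -0.1]
grip_width: 0.566
```

```bash
python3 - <<'E'
from h import *
go(.445,-.216,.146,0.01)
snap('side','s7')
b=cv2.imread('pics/s7.png'); cv2.imwrite('pics/c10.png',cv2.resize(b[100:220,320:440],None,fx=5,fy=5,interpolation=2))
for p in ([.445,-.216,.165],[.445,-.216,.28]): print((proj('s7',p)-[320,100])*5)
E
```

```text
row [-0.06 -0.01  5.32] turn -0.05 t 12.125 at [ 0.4456 -0.2148  0.2791] F [ 1.   0.5 -0.1] g 49.9 q6 -0.69
[259.98641908 395.72478511]
[265.55346715 261.4734391 ]
```

View pics/c10.png

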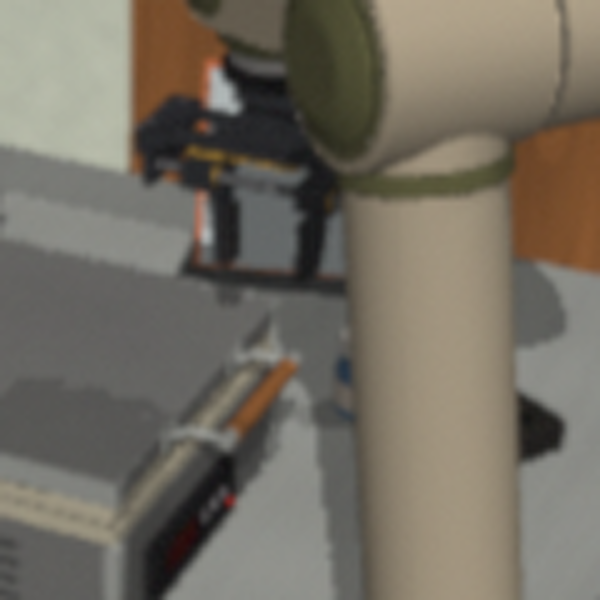

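The handle bar's centre sits at about (264,398), against a prediction of (260,396), so it agrees. Next I descend.

Emit:
apply_moves(
  commands=[-0.05,0,1.2,0,50,-0.05,0,2.4,0,50,-0.05,0,3.6,0,50,-0.05,0,4.4,0,50,-0.05,0,4.4,0,50],
)

```text
t: 12.8
eef_pos: [0.4468, -0.2154, 0.1707]
tcp_rot: [-0.0, 0.706, 0.709, -0.0]
ft_force: [0.0, -0.6, 0.7]
grip_width: 0.567
```

Emit:
apply_moves(
  commands=[0,0,0.5,0,50,0,0,0.9,0,50,0,0,0.9,0,50],
)

```text
t: 13.18
eef_pos: [0.4463, -0.2158, 0.1474]
tcp_rot: [-0.001, 0.706, 0.708, -0.0]
ft_force: [1.0, 0.1, 0.7]
grip_width: 0.568
```

Emit:
apply_moves(
  commands=[0,0,0,0,30,0,0,0,0,20,0,0,0,0,0,0,0,0,0,0,0,0,0,0,0],
)

```text
t: 13.8
eef_pos: [0.4471, -0.2161, 0.1481]
tcp_rot: [0.001, 0.706, 0.708, 0.0]
ft_force: [5.1, 0.1, -2.9]
grip_width: 0.17
```

```bash
python3 -c "
from h import *
go(.445,-.216,.146,0.0)"
```

```text
row [ 0.01 -0.08  0.08] turn 0.02 t 13.8 at [ 0.4471 -0.2161  0.1481] F [ 5.1  0.1 -2.9] g 15.0 q6 -0.69
```

Emit:
apply_moves(
  commands=[0,0,-0.06,0,0,0,0,-0.12,0,0,0,0.02,-0.18,0,0,0,0.03,-0.24,0,0,0,0.04,-0.3,0,0],
)

```text
t: 14.42
eef_pos: [0.4477, -0.216, 0.1536]
tcp_rot: [-0.0, 0.706, 0.708, 0.0]
ft_force: [10.2, -3.9, -16.2]
grip_width: 0.17
```

Emit:
apply_moves(
  commands=[0,0.03,-0.06,0,0,0,0.06,-0.12,0,0,0,0.08,-0.18,0,0,0,0.09,-0.24,0,0,0,0.1,-0.3,0,0],
)

```text
t: 15.05
eef_pos: [0.4493, -0.216, 0.1629]
tcp_rot: [-0.001, 0.706, 0.708, -0.001]
ft_force: [-5.1, -3.2, -6.1]
grip_width: 0.17
```

Emit:
apply_moves(
  commands=[0,0,-0.08,0,0,0,0.02,-0.16,0,0,0,0.04,-0.24,0,0,0,0.06,-0.32,0,0,0,0.08,-0.4,0,0],
)

```text
t: 15.68
eef_pos: [0.4512, -0.216, 0.1733]
tcp_rot: [-0.001, 0.706, 0.708, -0.001]
ft_force: [-8.1, -3.4, -2.6]
grip_width: 0.165
```

Emit:
apply_moves(
  commands=[0,0.03,-0.1,0,0,0,0.06,-0.2,0,0,0,0.09,-0.3,0,0,0,0.12,-0.4,0,0,0,0.14,-0.5,0,0],
)

```text
t: 16.3
eef_pos: [0.454, -0.2159, 0.1857]
tcp_rot: [-0.002, 0.706, 0.708, -0.001]
ft_force: [-12.1, -2.6, -1.6]
grip_width: 0.17
```

```bash
python3 -c "
from h import *
go(.4567,-.216,.195,0.0)"
```

```text
row [-0.    0.11 -0.37] turn 0.02 t 16.3 at [ 0.454  -0.2159  0.1857] F [-12.1  -2.6  -1.6] g 15.0 q6 -0.68
```

Emit:
apply_moves(
  commands=[0,-0.03,-0.1,0,0,0,-0.03,-0.2,0,0,0,-0.02,-0.3,0,0,0,-0.02,-0.38,0,0,0,-0.02,-0.38,0,0],
)

```text
t: 16.92
eef_pos: [0.4565, -0.2159, 0.1955]
tcp_rot: [0.002, 0.706, 0.708, 0.001]
ft_force: [9.6, -0.4, -7.1]
grip_width: 0.171
```

Emit:
apply_moves(
  commands=[0,0,0,0,0,0,0,0,0,0,0,0,0,0,0],
)

```text
t: 17.3
eef_pos: [0.4564, -0.216, 0.1954]
tcp_rot: [0.002, 0.706, 0.708, 0.001]
ft_force: [10.4, -1.1, -7.4]
grip_width: 0.171
```

```bash
python3 - <<'E'
from h import *
go(.4567,-.216,.195,0.0)
snap('side','s8')
b=cv2.imread('pics/s8.png'); 
o=np.zeros((520,800,3),np.uint8); o[:520,:520]=cv2.resize(b[140:270,270:400],None,fx=4,fy=4,interpolation=2); o[:,520:]=cv2.resize(b[185:315,230:300],None,fx=4,fy=4,interpolation=2)
cv2.imwrite('pics/c11.png',o)
# lid lower front-left corner (kiln ctr .625,-.2165; hinge x .763) at angles
for th in(0,.1,.15,.2): print(th,[((proj('s8',[.763-.268*np.cos(th)-h*np.sin(th),-.0665,.125+.268*np.sin(th)+h*np.cos(th)])-[270,140])*4).round(0) for h in(0,.04)])
E
```

```text
row [-0.    0.01  0.01] turn 0.02 t 17.3 at [ 0.4564 -0.216   0.1954] F [10.4 -1.1 -7.4] g 15.1 q6 -0.68
0 [array([290., 258.]), array([290., 221.])]
0.1 [array([289., 233.]), array([293., 197.])]
0.15 [array([287., 221.]), array([293., 185.])]
0.2 [array([285., 208.]), array([293., 173.])]
```

```bash
python3 - <<'E'
from h import *
for x in(.52,.54,.56):
    u,v=proj('s8',[x,-.0665,.165]); u=int(round(u)); rows=range(int(v)-14,int(v)+18); print('u',u,'v0',round(v,1))
    for f in('s7','s8'):
        g=cv2.imread(f'pics/{f}.png')[rows.start:rows.stop,u].astype(int); print(f,[tuple(p) for p in [(int(c.mean()),int(c[2]-c[0])) for c in g]])
    for th in(0,.1,.15,.2):
        a=.763-x; print(th,[round(proj('s8',[.763-a*np.cos(th)-h*np.sin(th),-.0665,.125+a*np.sin(th)+h*np.cos(th)])[1]-rows.start,1) for h in(.04,0)])
E
```

```text
u 336 v0 193.7
s7 [(87, 4), (85, 2), (86, 2), (86, 3), (85, 2), (87, 3), (87, 4), (87, 2), (86, 3), (87, 3), (86, 4), (88, 3), (87, 3), (87, 4), (89, 3), (98, 4), (116, 4), (128, 3), (128, 3), (127, 4), (128, 7), (136, 18), (144, 26), (139, 25), (131, 23), (134, 25), (141, 26), (140, 24), (123, 18), (96, 4), (94, 3), (93, 2)]
s8 [(84, 3), (82, 3), (84, 2), (82, 3), (88, 3), (96, 4), (99, 4), (108, 4), (123, 4), (128, 4), (129, 2), (129, 4), (135, 13), (142, 24), (145, 26), (136, 25), (111, 20), (95, 17), (114, 21), (129, 23), (117, 18), (95, 7), (90, 3), (106, 10), (124, 21), (134, 25), (140, 26), (140, 25), (123, 18), (98, 5), (93, 3), (94, 2)]
0 [np.float64(14.7), np.float64(23.8)]
0.1 [np.float64(9.3), np.float64(18.2)]
0.15 [np.float64(6.5), np.float64(15.3)]
0.2 [np.float64(3.7), np.float64(12.4)]
u 331 v0 192.3
s7 [(86, 2), (86, 3), (87, 3), (86, 3), (87, 4), (86, 4), (88, 3), (87, 3), (86, 2), (87, 2), (86, 4), (87, 3), (87, 2), (86, 3), (89, 3), (104, 3), (122, 3), (128, 3), (128, 4), (129, 4), (135, 11), (143, 24), (143, 26), (135, 25), (127, 24), (135, 26), (142, 26), (134,
[... 644 characters left out ...]
), (87, 3), (87, 4), (86, 4), (88, 3), (89, 4), (104, 4), (123, 4), (128, 4), (128, 3), (128, 5), (125, 10), (129, 21), (139, 26), (131, 24), (125, 23), (137, 25), (144, 26), (135, 23), (112, 13), (95, 5), (92, 3)]
s8 [(83, 2), (83, 2), (83, 2), (84, 3), (83, 2), (83, 3), (82, 3), (83, 3), (87, 3), (105, 2), (124, 3), (128, 4), (129, 4), (128, 3), (124, 11), (130, 22), (141, 26), (130, 23), (104, 18), (108, 19), (125, 21), (111, 16), (87, 5), (89, 5), (111, 16), (131, 23), (140, 26), (144, 27), (136, 23), (114, 12), (95, 5), (94, 4)]
0 [np.float64(15.0), np.float64(24.1)]
0.1 [np.float64(10.5), np.float64(19.4)]
0.15 [np.float64(8.3), np.float64(17.0)]
0.2 [np.float64(6.0), np.float64(14.6)]
```

The lid angle comes out at about 0.155 rad from the edge shift. A last numeric check that the defenders and bystanders haven't moved, then I hand in.

```bash
python3 - <<'E'
from h import *
snap('side','s9')
a,b,c=[cv2.imread(f'pics/{f}.png').astype(int) for f in('s6','s8','s9')]
print('ears+rail', np.abs(a-b)[222:290,215:300].max(2).mean(), 'cup',np.abs(a-b)[255:282,260:284].max(2).mean(),'steady lid',np.abs(b-c)[140:215,270:350].max(2).mean())
o=r.get_obs(); print(o['t'],o['eef_pos'],o['ft_force'],np.abs(o['qvel']).max()); r.finish_job()
E
```

```text
ears+rail 4.530795847750865 cup 3.8472222222222223 steady lid 1.1116666666666666
17.4 [ 0.45642293 -0.21596643  0.19537452] [ 8.54024339 -0.78994219 -7.55116427] 0.001524234146864436
the job is handed in; nothing more can be done
```

The ear defenders are hanging on the rail, the lid's seal is broken, and I handed the job in at 17.4 s with the gripper still holding the handle.

- **Ear defenders:** I took them off the lid by the crown and lowered them over the bar about 3 cm from its middle, on the side away from the tongs. They pressed on the bar with 12 N at the expected height before I let go. The picture after release showed them upright, with the tongs still in place.
- **Lid:** I pulled it up slowly by the handle. The upward pull I read reached about 16 N and fell away as the seal let go. The lid's edge in the side camera puts it at about 0.155 rad, roughly a 41 mm gap.
- **Holding at hand-in:** The lid was steady. The handle was carrying about 7.5 N of load, plus a steady 8–10 N sideways force from the grip being slightly off line.

**What I could not see:** I had used up my 12 picture views, so the last checks were numbers taken from the images, not a look. They showed no clear movement of the defenders and rail, or of the lid. Bystanders away from the rail were not measured again after the start.

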